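Fold down the recipe stand on the kitchen bar

TASK

Fold away the recipe stand on the kitchen bar: press the red pad of its ratchet pawl right down so that the pawl comes free of the teeth and stays free, then push the raised back panel down past the teeth until it lies flat on its rests. It is all done by pressing and pushing: do not lift the panel higher, and leave the spice jar, pepper mill and mug standing where they are.

Things in the scene. Friction and masses are not known exactly. Their poses are not given: they have to be found in the camera images.
- stand: Folding recipe stand, dark wood base, screwed to the counter. Origin on the counter under the base plate (18 mm thick, x -195 to +140, y -135 to +100 mm in its own axes, z up). The panel's hinge line is parallel to its y axis at x -60, z 45 mm; the panel lies down towards +x. The ratchet (toothed steel wheel, 76 mm across, on the hinge line; pawl with bracket up to z 81 mm) is at y -108 mm.
- hinge (a point): Middle of the panel's hinge line (stand x -60, y 0, z 45 mm); its axes are the stand's.
- panel (a joint): Angle of the back panel above flat, rad: 0 = flat on its rests (hard stop), 0.92 to 1.12 at the start, at most 1.3. The hinge is stiff (0.8 N m friction): the panel stays where it is left; with the pawl free a push of 3 to 7 N at panel_top folds it. While the pawl is engaged a tooth stops it at about 0.9 (0.84 if pushed with 20 N).
- panel_top (a point): Point on the panel's upper (reading) face, 140 mm from the hinge line, mid-width; axes: x away from the hinge, y along the hinge line, z out of the face. The panel is a light wood board 10 mm thick, 170 mm wide, ending 190 mm from the hinge line, which lies in its middle plane; a dark ledge stands 23 mm out of the face at 8 to 16 mm from the hinge. Flat, the face is 50 mm above the counter.
- pawl (a joint): Angle of the pawl, rad: 0 = nose down between the teeth (start), 0.35 = pad fully down against its stop, nose lifted out. The nose clears the teeth from about 0.2. The pivot rubs (0.16 N m): the pawl stays where it is left; a push of about 4 N on the pad moves it.
- pawl_pad (a point): Middle of the top of the red thumb pad (36 x 36 x 7 mm) on the pawl's free end; at stand x -160, y -108, z 98 mm at the start, 17 mm lower when fully pressed. The pawl is a seesaw: its pivot lies 45 mm from the pad's middle towards the toothed wheel (stand +x) and 26 mm below the pad's top; pressed, the pad tilts by the joint angle.
- spice_jar: Bystander: amber glass jar with yellow cap, 52 mm across, 100 mm tall, loose. Origin at the centre of its foot.
- pepper_mill: Bystander: dark turned wooden pepper mill, 54 mm across, 138 mm tall, loose. Origin at the centre of its foot.
- mug: Bystander: blue mug, 76 mm across with a handle at its own +y, 85 mm tall, loose. Origin at the centre of its foot.

How it is judged (in metres and radians):
On the way, in this order (a step that is already met when the one before it is completed fails the run):
1. the pawl is pressed free while the panel is still raised (value of joint pawl above 0.25 rad and value of joint panel above 0.7 rad), for 0.2 s.
2. the panel is pushed down flat (value of joint panel below 0.05 rad), for 0.2 s.
At the end, for the whole second after the job is handed in: The pawl is still free (joint above 0.22 rad), the panel lies flat (within 0.05 rad of its stop), and the jar, mill and mug stand upright within 25 mm of where they were (value of joint pawl above 0.22 rad and value of joint panel below 0.05 rad and angle between each of spice_jar, pepper_mill, mug's own z axis and vertical below 0.15 rad and distance of each of spice_jar, pepper_mill, mug from where it was at the start of the episode below 0.025 m); the robot touches nothing.
It fails at once if the panel was raised instead of pushed down (value of joint panel above 1.2 rad).
It fails at once if the jar, mill or mug was moved over 25 mm, lifted or tipped (distance of any of spice_jar, pepper_mill, mug from where it was at the start of the episode above 0.025 m or angle between any of spice_jar, pepper_mill, mug's own z axis and vertical above 0.3 rad).
It also fails if it takes over 43 s, if anything falls off the work surface, if the arm or the gripper's body presses on something with over 40 N, if the wrist force passes 120 N, or if a joint passes its speed limit or range.

ROBOT

A 6-joint arm with a two-finger parallel gripper is mounted at the origin on the work surface. World frame = base frame: x ahead of the robot, y to its left, z up, the work surface at z = 0. Lengths are in mm, angles in rad, forces in N, time in s.
With the tool pointing down it reaches from about 400 to 925 mm from the base axis. Payload 3.4 kg.
Tool frame: the origin (TCP) lies between the finger pads; the fingertips stand 25 mm ahead of it and the grasp point (between the pads) lies 6 mm ahead of it; x points along the fingers, z is the direction in which the jaws open and shut, and the axes are right-handed (so a half turn about x gives the same grasp; the last joint's range is limited). The gripper opens to 85 mm and grips with 20 to 120 N. Pads are 22 mm wide; open, the fingers measure 114 mm over their backs; the gripper's body (76 mm by 85 mm) begins 54 mm behind the grasp point. The pads swing forward as they close: fully open they stand 13 mm farther back than shut.
Start: joints at [-1.262, 0.307, 1.506, -0, 1.328, -0.073], TCP at [214.751, -533.398, 256.305] pointing down, gripper open.
Joint ranges: [-3.12, 3.12], [-1.05, 2.28], [0.14, 2.33], [-1.42, 4.57], [0.1, 2.73], [-2.68, 2.68]. Speed limits (rad/s): [2.57, 2.57, 3.14, 3.14, 3.14, 3.14].

INTERFACE

Orientations are given as a unit quaternion [x, y, z, w].
In Python, from workcell import manip, imaging gives the robot as it stands.
- The arm moves only by the tool play_rows, never from a script. Its argument "moves" is a list that holds one entry, the list of rows, each a list of 7 numbers: the shift along the tool's x, y, z in mm, then the turn, a rotation vector about the tool's x, y, z in degrees, then the opening, from 0 (shut) to 1 (fully open). A call has 1 to 12 rows; each row shifts and turns the commanded pose from where the row before left it, along the tool's axes as they then stand; what a row does not reach is not made up. A row lasts 1/8 s, in which the tool goes at most 62.5 mm and 10.7 degrees, less where a joint would pass 70% of its speed; a pose out of reach is approached as far as the arm can. A call with a gripper value outside its range is refused whole. The fingers move at their own pace and stop on an object; "force" is the grip in N (left out, the last holds). Time passes only in rows, so rows that do not move let the fingers close. It gives the time, the measured TCP pose, the force and the opening at its end, in the units of the state.
- manip.sense(): the state, without advancing time (a new reading comes with each control period).
- imaging.camera(name): name is "scene" or "top" or "wrist"; returns a dict with "color" (480x640x3 uint8, red, green, blue), "fx", "fy", "cx", "cy" (pixels), "pose" (4x4, takes a point from camera to world coordinates). Camera axes: x right, y up, looking along -z (the intrinsics and any distortion apply to the point x, -y, -z); pixel columns grow to the right and rows downward; lengths in mm; the calibration is good to about 2 mm. A picture is of the moment at which its call begins. There is no depth.
- manip.finish_job(): hands the job in, once; it reports no verdict.
The state is a dict: "time": time; "joint_pos": joint angles; "qd": joint speeds; "tau": joint torques, N m; "tcp_pos": TCP position; "tool_rot": TCP orientation; "ft_force": force on the tool from outside, world axes, zero at the start; "ft_torque": the same for the moment, N m; "gripper_width": finger opening in mm.
Only numpy, scipy, OpenCV 4.12 (cv2) and the standard library are available. Lean on these libraries where they do the work, as an engineer would, in place of code of your own. Each camera call takes 0.05 s, during which the arm holds its last target. There are 200 camera calls.

## Working session

There is one attempt and no reset: what is moved stays moved. The work goes in short steps, Python scripts to look and compute and a tool call to move; the robot and the scene stay as the last step left them, time stands still between calls to the robot, and variables do not carry over. Pictures are saved under pics/ and viewed, about 8 in all and at most 12, crops included, and the job is handed in when it is done.

Besides the shell and the picture viewer there is one more tool, called after "Call:" as name([rows], argument=value, ...), one row to a line, values as JSON. play_rows: Moves the arm, as the interface text tells. Its arguments: {"type":"object","properties":{"moves":{"type":"array"},"force":{"type":"number"}},"required":["moves"]}

```bash
mkdir -p pics; python3 - <<'E'
from workcell import manip, imaging
import cv2, numpy as np, pickle
d={}
for n in("scene","top"):
    c=imaging.camera(n); d[n]=c
    print(n,{k:(np.round(v,3).tolist() if k=='pose' else v) for k,v in c.items() if k!='color'})
    cv2.imwrite(f"pics/{n}0.png",c['color'][:,:,::-1])
pickle.dump(d,open('cams.pkl','wb'))
print(manip.sense())
E
```

```text
scene {'fx': 608.836573321293, 'fy': 608.836573321293, 'cx': 310.652025044619, 'cy': 245.409741571649, 'pose': [[-0.864, -0.332, 0.379, 1077.843], [0.503, -0.6, 0.622, 841.894], [0.021, 0.728, 0.686, 999.126], [0.0, 0.0, 0.0, 1.0]]}
top {'fx': 486.3383144956395, 'fy': 486.3383144956395, 'cx': 311.7950838989495, 'cy': 241.96953214681633, 'pose': [[0.018, 0.987, -0.16, 407.701], [-1.0, 0.019, 0.008, -0.855], [0.011, 0.16, 0.987, 1022.174], [0.0, 0.0, 0.0, 1.0]]}
{'time': 0.1, 'joint_pos': array([-1.26147394e+00,  3.07522671e-01,  1.50752063e+00,  3.98659438e-05,
        1.32839596e+00, -7.35268509e-02]), 'qd': array([ 0.00115288, -0.00130974, -0.00335363, -0.00124837,  0.00063541,
       -0.0005827 ]), 'tau': array([ 7.52274391e-04, -4.58527529e+01, -2.52608496e+01, -1.23285572e-04,
        5.54757047e-03, -1.92965422e-05]), 'tcp_pos': array([ 214.60315137, -532.84376529,  255.46742827]), 'tool_rot': array([ 0.39615579,  0.58649807, -0.39532601,  0.5854895 ]), 'ft_force': array([0.2404127 , 0.18091575, 0.23825918]), 'ft_torque': array([-0.01817592, -0.01928884,  0.03160824]), 'gripper_width': 85.55162101484386}
```

View pics/scene0.png

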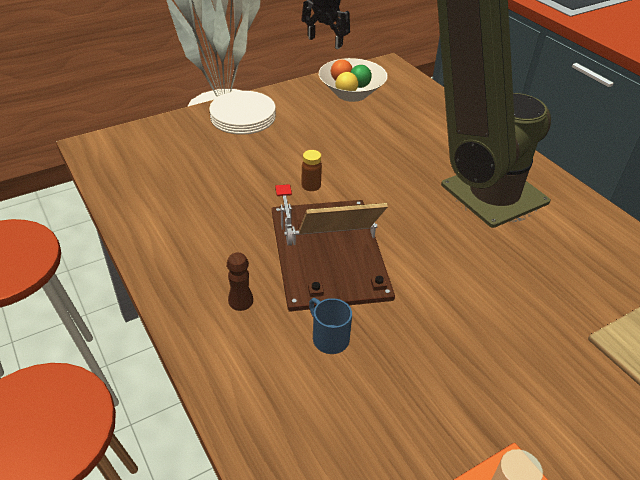

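View pics/top0.png

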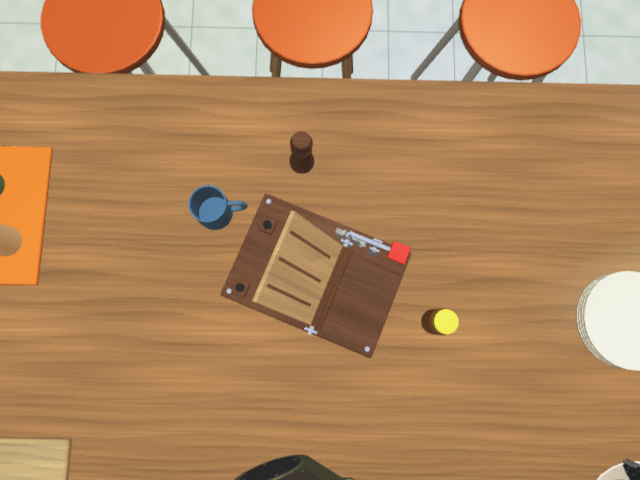

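The scene view shows the stand's base corners at about (289,306), (393,297) and (272,206), with the red pad at (284,190). In the top view the corners are (266,194), (222,293) and (371,357), the pad is at (399,252), the jar cap at (446,321), the mill at (301,145) and the mug at (211,208).

```bash
cat > h.py <<'E'
import numpy as np, cv2, pickle
from scipy.optimize import least_squares
from scipy.spatial.transform import Rotation as R
def proj(c,P):
    T=np.array(c['pose']); p=(np.atleast_2d(P)-T[:3,3])@T[:3,:3]
    return np.c_[c['cx']+c['fx']*p[:,0]/-p[:,2], c['cy']-c['fy']*p[:,1]/-p[:,2]]
def red(c):
    h=c['color'].astype(int); m=((h[...,0]>150)&(h[...,1]<50)&(h[...,2]<50)).astype(np.uint8)
    n,l,s,ce=cv2.connectedComponentsWithStats(m)
    return [(s[i],ce[i]) for i in range(1,n) if 50<s[i,4]<900]
def s2w(q,P):
    c,s=np.cos(q[2]),np.sin(q[2]); P=np.atleast_2d(P).astype(float)
    return np.c_[q[0]+c*P[:,0]-s*P[:,1], q[1]+s*P[:,0]+c*P[:,1], P[:,2]]
def pan(a,r,y,n): # r from hinge, n out of face from mid plane
    return [-60+r*np.cos(a)-n*np.sin(a), y, 45+r*np.sin(a)+n*np.cos(a)]
E
python3 - <<'E'
from h import *
d=pickle.load(open('cams.pkl','rb'))
for n in d: print(n,[(s.tolist(),ce.round(1).tolist()) for s,ce in red(d[n])])
pad=[-160,-108,96]
def model(q):
    a=q[3]
    t=proj(d['top'],s2w(q,[[140,-135,18],[140,100,18],[-195,100,18],pad,pan(a,190,-85,5),pan(a,190,85,5)]))
    s=proj(d['scene'],s2w(q,[[140,-135,18],[140,100,18],pad,pan(a,190,-85,0),pan(a,190,85,0)]))
    return np.r_[t,s]
rt=min(red(d['top']),key=lambda r:np.hypot(*(r[1]-[399,252])))[1]; rs=min(red(d['scene']),key=lambda r:np.hypot(*(r[1]-[284,190])))[1]
obs=np.array([[266,194],[222,294],[371,357],rt,[292,211],[253,302],[289,306],[393,297],rs,[302,211],[386,206]])
f=least_squares(lambda q:(model(q)-obs).ravel(),[550,-50,2.0,1.0],loss='soft_l1',x_scale=[100,100,1,1])
q=f.x;print(q, (model(q)-obs).round(1).tolist())
np.save('q.npy',q)
print('pad',s2w(q,[-160,-108,98]),'hinge',s2w(q,[-60,0,45]),'ptop',s2w(q,pan(q[3],140,0,5)))
def ray(c,uv,z):
    g=least_squares(lambda p:proj(c,[p[0],p[1],z])[0]-uv,[550,0],x_scale=100);return g.x
print('jar',ray(d['top'],[446,321],100),'mill',ray(d['top'],[301,142],138),'mug',ray(d['top'],[209,206],85))
o=[]
for n,b in(("top",(200,180,440,370)),("scene",(250,160,410,320))):
    im=d[n]['color'][:,:,::-1].copy(); k=3 if n=="scene" else 2
    P=proj(d[n],s2w(q,[[140,-135,18],[140,100,18],[-195,100,18],[-195,-135,18],[-60,-108,45],[-160,-108,98],pan(q[3],190,-85,5),pan(q[3],190,85,5),pan(q[3],20,-85,5),pan(q[3],20,85,5)]))
    x0,y0,x1,y1=b; c=cv2.resize(im[y0:y1,x0:x1],None,fx=k,fy=k,interpolation=cv2.INTER_CUBIC)
    for u,v in P: cv2.drawMarker(c,(int((u-x0+.5)*k),int((v-y0+.5)*k)),(0,255,0),0,8,1)
    o.append(c)
H=max(c.shape[0] for c in o); o=[cv2.copyMakeBorder(c,0,H-c.shape[0],0,0,0) for c in o]
o=cv2.hconcat(o);o=cv2.resize(o,None,fx=min(1,800/o.shape[1]),fy=min(1,800/o.shape[1]));cv2.imwrite('pics/fit.png',o)
E
```

```text
scene []
top []Traceback (most recent call last):
  File "<stdin>", line 10, in <module>
ValueError: min() iterable argument is empty
```

```bash
cat > fit.py <<'E'
from h import *
d=pickle.load(open('cams.pkl','rb'))
def redc(c,u,v):
    h=c['color'].astype(int); m=(h[...,0]>130)&(h[...,1]*3<h[...,0])&(h[...,2]*3<h[...,0])
    ys,xs=np.nonzero(m[v-15:v+15,u-15:u+15]); print('red',h[v,u],len(xs)); return [xs.mean()+u-15,ys.mean()+v-15]
rt=redc(d['top'],399,252); rs=redc(d['scene'],284,190)
pad=[-160,-108,96]
def model(q):
    a=q[3]
    t=proj(d['top'],s2w(q,[[140,-135,18],[140,100,18],[-195,100,18],pad,pan(a,190,-85,5),pan(a,190,85,5)]))
    s=proj(d['scene'],s2w(q,[[140,-135,18],[140,100,18],pad,pan(a,190,-85,0),pan(a,190,85,0)]))
    return np.r_[t,s]
obs=np.array([[266,194],[222,294],[371,357],rt,[292,211],[253,302],[289,306],[393,297],rs,[302,211],[386,206]])
f=least_squares(lambda q:(model(q)-obs).ravel(),[550,-50,2.0,1.0],loss='soft_l1',x_scale=[100,100,1,1])
q=f.x;print(q, (model(q)-obs).round(1).tolist())
np.save('q.npy',q)
print('pad',s2w(q,[-160,-108,98]),'hinge',s2w(q,[-60,0,45]),'ptop',s2w(q,pan(q[3],140,0,5)))
def ray(c,uv,z):
    return least_squares(lambda p:proj(c,[p[0],p[1],z])[0]-uv,[550,0],x_scale=100).x
print('jar',ray(d['top'],[446,321],100),'mill',ray(d['top'],[301,142],138),'mug',ray(d['top'],[209,206],85))
o=[]
for n,b,k in(("top",(210,180,420,370),2),("scene",(260,160,400,320),2.7)):
    im=d[n]['color'][:,:,::-1].copy()
    P=proj(d[n],s2w(q,[[140,-135,18],[140,100,18],[-195,100,18],[-195,-135,18],[-60,-108,45],[-160,-108,98],pan(q[3],190,-85,5),pan(q[3],190,85,5),pan(q[3],20,-85,5),pan(q[3],20,85,5)]))
    x0,y0,x1,y1=b; c=cv2.resize(im[y0:y1,x0:x1],None,fx=k,fy=k,interpolation=cv2.INTER_CUBIC)
    for u,v in P: cv2.drawMarker(c,(int((u-x0+.5)*k),int((v-y0+.5)*k)),(0,255,0),0,8,1)
    o.append(c)
H=max(c.shape[0] for c in o)
cv2.imwrite('pics/fit.png',cv2.hconcat([cv2.copyMakeBorder(c,0,H-c.shape[0],0,0,0) for c in o]))
E
python3 fit.py
```

```text
red [242  78  70] 250
red [226  51  44] 135
[498.83414859  11.22426427   1.18831236   0.94367627] [[-0.3, -1.9], [-2.6, 0.4], [-0.2, 2.5], [1.5, -0.6], [2.3, -0.5], [1.2, -0.2], [-2.7, 0.5], [1.1, -0.9], [-0.0, 0.3], [3.2, 1.7], [0.7, 0.3]]
pad [[ 539.31393899 -177.52262065   98.        ]] hinge [[476.44058305 -44.44016083  45.        ]] ptop [[505.59160487  28.02149641 161.29499626]]
jar [ 412.21002981 -263.10025127] mill [743.91641625  15.78520399] mug [627.89127234 195.25327872]
```

View pics/fit.png

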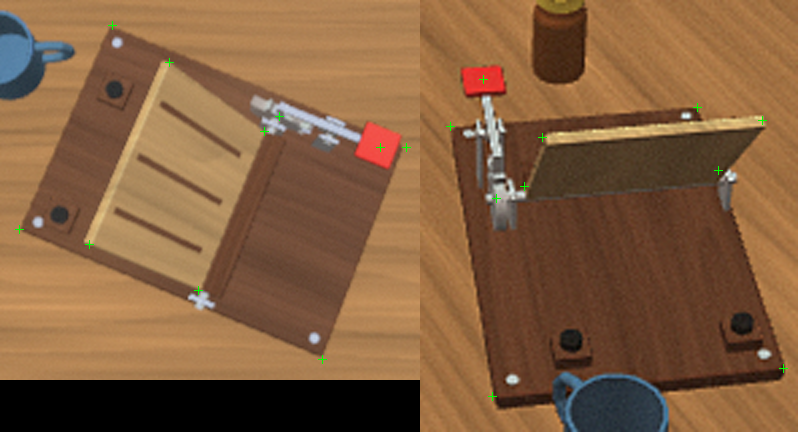

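```bash
cat > to.py <<'E'
from h import *; import sys
from workcell import manip
s=manip.sense(); M=R.from_quat(s['tool_rot']).as_matrix()
print('t',round(s['time'],2),'tcp',s['tcp_pos'].round(1),'F',s['ft_force'].round(1),'w',round(s['gripper_width'],1)); print(M.round(3))
q=np.load('q.npy'); print('tip in stand',[ (np.array([[np.cos(q[2]),np.sin(q[2])],[-np.sin(q[2]),np.cos(q[2])]])@(s['tcp_pos'][:2]-q[:2])).round(1)])
for a in sys.argv[1:]:
    t=np.array(eval(a),float); print(a,'tool shift',(M.T@(t-s['tcp_pos'])).round(1))
E
python3 to.py "[539,-176,256]" "[539,-176,140]"; python3 -c "
from h import *;q=np.load('q.npy');print('stand x,y axes',np.cos(q[2]),np.sin(q[2]))"
```

```text
t 0.1 tcp [ 214.6 -532.8  255.5] F [0.2 0.2 0.2] w 85.6
[[-0.001  0.928  0.374]
 [ 0.002  0.374 -0.928]
 [-1.     0.    -0.002]]
tip in stand [array([-610.8,   60.6])]
[539,-176,256] tool shift [-1.000e-01  4.342e+02 -2.098e+02]
[539,-176,140] tool shift [ 115.9  434.2 -209.6]
stand x,y axes 0.3732260924248516 0.927740418400145
```

Call:
play_rows([
  [[0,36,-17.5,0,0,0,0],[0,36,-17.5,0,0,0,0],[0,36,-17.5,0,0,0,0],[0,36,-17.5,0,0,0,0],[0,36,-17.5,0,0,0,0],[0,36,-17.5,0,0,0,0],[0,36,-17.5,0,0,0,0],[0,36,-17.5,0,0,0,0],[0,36,-17.5,0,0,0,0],[0,36,-17.5,0,0,0,0],[0,36,-17.5,0,0,0,0],[0,38,-17.5,0,0,0,0]],
])

```text
time: 1.6
tcp_pos: [539.3, -175.3, 255.9]
tool_rot: [0.396, 0.586, -0.396, 0.586]
ft_force: [0.1, -1.3, -0.0]
gripper_width: -0.0
```

Call:
play_rows([
  [[0,0,0,-9,0,0,0],[0,0,0,-9,0,0,0],[0,0,0,-9,0,0,0],[0,0,0,-9,0,0,0],[0,0,0,-10,0,0,0],[30,0,0,0,0,0,0],[30,0,0,0,0,0,0],[30,0,0,0,0,0,0],[10,0,0,0,0,0,0],[0,0,0,0,0,0,0],[0,0,0,0,0,0,0]],
])

```text
time: 2.98
tcp_pos: [539.8, -176.8, 157.4]
tool_rot: [0.135, 0.693, -0.135, 0.695]
ft_force: [-0.0, -0.3, -0.6]
gripper_width: -0.2
```

```bash
python3 to.py "[539,-176,123]" "[539,-176,105]"; python3 - <<'E'
from h import *
from workcell import imaging
a=imaging.camera('scene')['color'][130:290,220:380,::-1];b=imaging.camera('top')['color'][180:340,340:500,::-1]
cv2.imwrite('pics/above.png',cv2.resize(cv2.hconcat([a,b]),None,fx=2.5,fy=2.5,interpolation=cv2.INTER_CUBIC))
E
```

```text
t 2.98 tcp [ 539.8 -176.8  157.4] F [-0.  -0.3 -0.6] w -0.2
[[ 0.002  0.376  0.927]
 [-0.001  0.927 -0.376]
 [-1.    -0.     0.002]]
tip in stand [array([-159.2, -108.2])]
[539,-176,123] tool shift [34.4  0.5 -1.1]
[539,-176,105] tool shift [52.4  0.5 -1.1]
```

View pics/above.png

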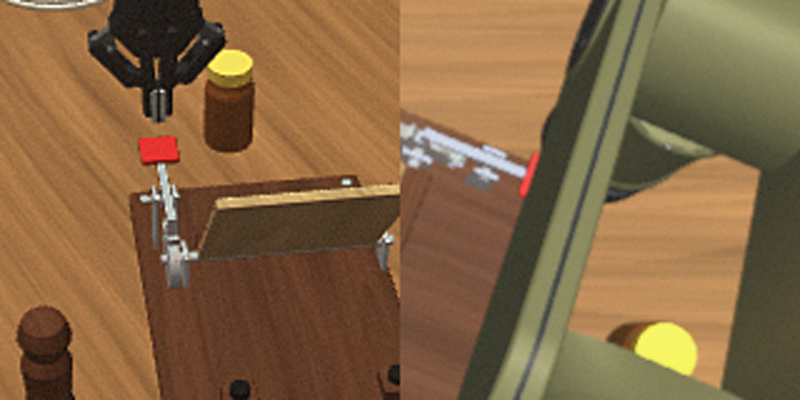

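Call:
play_rows([
  [[12,0,0,0,0,0,0],[12,0,0,0,0,0,0],[4,0,0,0,0,0,0],[3,0,0,0,0,0,0],[3,0,0,0,0,0,0],[3,0,0,0,0,0,0],[2,0,0,0,0,0,0],[0,0,0,0,0,0,0]],
])

```text
time: 4.08
tcp_pos: [538.9, -178.0, 118.2]
tool_rot: [0.134, 0.694, -0.136, 0.694]
ft_force: [-2.2, -2.7, 4.9]
gripper_width: 0.1
```

Contact at about 5 N, as expected. I'll keep pressing.

Call:
play_rows([
  [[2,0,0,0,0,0,0],[2,0,0,0,0,0,0],[2,0,0,0,0,0,0],[1,0,0,0,0,0,0],[0,0,0,0,0,0,0]],
])

```text
time: 4.7
tcp_pos: [539.0, -178.9, 111.4]
tool_rot: [0.134, 0.693, -0.136, 0.695]
ft_force: [-2.9, -6.0, 6.1]
gripper_width: -0.2
```

Call:
play_rows([
  [[1,0,0,0,0,0,0],[1,0,0,0,0,0,0],[1,0,0,0,0,0,0],[0,0,0,0,0,0,0]],
])

```text
time: 5.2
tcp_pos: [538.9, -179.4, 109.0]
tool_rot: [0.133, 0.693, -0.137, 0.695]
ft_force: [-4.8, -7.7, 10.5]
gripper_width: 0.1
```

Call:
play_rows([
  [[1,0,0,0,0,0,0],[1,0,0,0,0,0,0],[0,0,0,0,0,0,0],[0,0,0,0,0,0,0]],
])

```text
time: 5.7
tcp_pos: [539.0, -179.5, 108.6]
tool_rot: [0.133, 0.693, -0.137, 0.695]
ft_force: [-8.3, -8.0, 19.5]
gripper_width: 0.2
```

Call:
play_rows([
  [[-2,0,0,0,0,0,0],[-3,0,0,0,0,0,0],[-8,0,0,0,0,0,0],[-20,0,0,0,0,0,0],[-25,0,0,0,0,0,0],[-25,0,0,0,0,0,0],[-25,0,0,0,0,0,0],[0,0,0,0,0,0,0]],
])

```text
time: 6.7
tcp_pos: [540.5, -176.6, 215.4]
tool_rot: [0.135, 0.692, -0.135, 0.696]
ft_force: [1.0, -0.4, 0.5]
gripper_width: 0.4
```

Call:
play_rows([
  [[0,25,-22,0,0,0,0],[0,25,-22,0,0,0,0],[0,25,-22,0,0,0,0],[0,25,-22,0,0,0,0],[0,25,-20,0,0,0,0],[0,10,0,0,0,0,0],[0,0,0,0,0,0,0]],
])

```text
time: 7.58
tcp_pos: [490.1, -10.5, 212.8]
tool_rot: [0.135, 0.694, -0.135, 0.694]
ft_force: [-0.4, 0.1, -0.3]
gripper_width: -0.1
```

```bash
python3 to.py; python3 - <<'E'
from h import *
from workcell import imaging
a=imaging.camera('scene')['color'][130:330,220:420,::-1];b=imaging.camera('top')['color'][160:360,220:420,::-1]
cv2.imwrite('pics/pre.png',cv2.resize(cv2.hconcat([a,b]),None,fx=2,fy=2,interpolation=cv2.INTER_CUBIC))
E
```

```text
t 7.58 tcp [490.1 -10.5 212.8] F [-0.4  0.1 -0.3] w -0.1
[[-0.     0.374  0.927]
 [-0.     0.927 -0.374]
 [-1.    -0.     0.   ]]
tip in stand [array([-23.5,   0. ])]
```

View pics/pre.png

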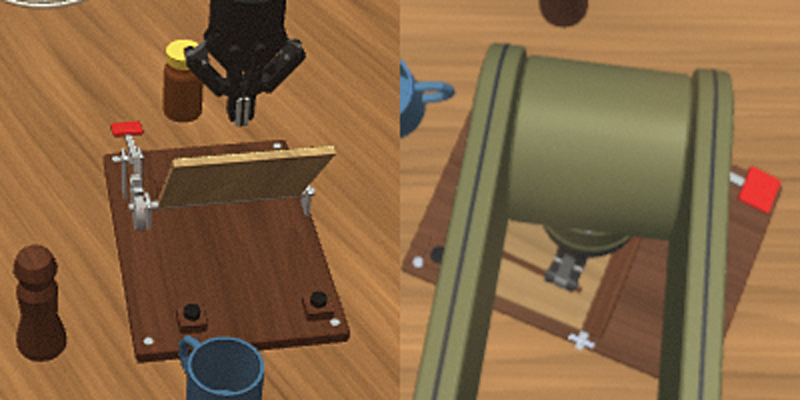

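The pad is visibly lower and the panel is unmoved, with the jaws in front of its face. Next I push along the hinge arc.

Call:
play_rows([
  [[6,6,0,0,0,0,0],[6,6,0,0,0,0,0],[5,6,0,0,0,0,0],[5,6,0,0,0,0,0],[4,6,0,0,0,0,0],[4,6,0,0,0,0,0],[4.5,5.5,0,0,0,0,0],[4.5,5.5,0,0,0,0,0],[5,5,0,0,0,0,0],[5,5,0,0,0,0,0]],
])

```text
time: 8.93
tcp_pos: [511.1, 42.5, 164.1]
tool_rot: [0.135, 0.694, -0.135, 0.694]
ft_force: [-2.9, -0.8, 4.3]
gripper_width: 0.2
```

Force is about 5 N at roughly 0.7 rad, past the tooth stop, so the pawl is free. I'll continue.

Call:
play_rows([
  [[5.5,4.5,0,0,0,0,0],[5.5,4.5,0,0,0,0,0],[6,4,0,0,0,0,0],[6,4,0,0,0,0,0],[6,3,0,0,0,0,0],[6.5,3,0,0,0,0,0],[6.5,2.5,0,0,0,0,0],[6.5,2.5,0,0,0,0,0],[6.5,2,0,0,0,0,0],[6.5,2,0,0,0,0,0],[6.5,1,0,0,0,0,0],[6.5,1,0,0,0,0,0]],
])

```text
time: 10.42
tcp_pos: [524.1, 73.7, 89.4]
tool_rot: [0.135, 0.694, -0.135, 0.694]
ft_force: [0.8, 2.8, 4.4]
gripper_width: 0.0
```

Call:
play_rows([
  [[4,0,0,0,0,0,0],[4,0,0,0,0,0,0],[3,0,0,0,0,0,0],[0,0,0,0,0,0,0]],
])

```text
time: 10.92
tcp_pos: [523.1, 73.2, 78.4]
tool_rot: [0.135, 0.694, -0.136, 0.694]
ft_force: [0.3, -0.1, 1.0]
gripper_width: 0.2
```

Call:
play_rows([
  [[1,0,0,0,0,0,0],[1,0,0,0,0,0,0],[1,0,0,0,0,0,0],[1,0,0,0,0,0,0],[0,0,0,0,0,0,0]],
])

```text
time: 11.55
tcp_pos: [523.2, 73.3, 75.0]
tool_rot: [0.135, 0.694, -0.135, 0.694]
ft_force: [-1.8, -1.0, 6.7]
gripper_width: -0.3
```

Call:
play_rows([
  [[1,0,0,0,0,0,0],[1,0,0,0,0,0,0],[0,0,0,0,0,0,0],[0,0,0,0,0,0,0],[0,0,0,0,0,0,0]],
])

```text
time: 12.18
tcp_pos: [523.2, 73.3, 74.8]
tool_rot: [0.135, 0.694, -0.135, 0.694]
ft_force: [-4.4, -1.0, 21.5]
gripper_width: 0.3
```

Hard stop: z stalls at 74.8 with 21 N, where the flat panel is expected to be (75). I'll retreat and look.

Call:
play_rows([
  [[-3,0,0,0,0,0,0],[-4,0,0,0,0,0,0],[-15,0,0,0,0,0,0],[-25,0,0,0,0,0,0],[-30,0,0,0,0,0,0],[-30,0,0,0,0,0,0],[-30,0,0,0,0,0,0],[-30,-30,0,0,0,0,0],[0,-40,-30,0,0,0,0],[0,-40,-30,0,0,0,0],[0,-20,-30,0,0,0,0],[0,0,0,0,0,0,0]],
])

```text
time: 13.68
tcp_pos: [388.3, -13.3, 240.1]
tool_rot: [0.136, 0.695, -0.136, 0.693]
ft_force: [0.0, -0.3, 0.0]
gripper_width: 0.0
```

```bash
python3 to.py; python3 - <<'E'
from h import *
from workcell import imaging
q=np.load('q.npy'); o=[]
for n,x,y in(('scene',220,150),('top',190,120)):
    c=imaging.camera(n); im=cv2.resize(c['color'][y:y+240,x:x+270 if n=='top' else x+200,::-1],None,fx=1.7,fy=1.7,interpolation=cv2.INTER_CUBIC)
    al=.35; d=np.array([-45*np.cos(al)-26*np.sin(al)*1, 26*np.cos(al)-45*np.sin(al)])
    P=[pan(0,190,-85,5),pan(0,190,85,5),[-115+d[0],-108,72+d[1]]]
    for u,v in proj(c,s2w(q,P)): cv2.drawMarker(im,(int((u-x+.5)*1.7),int((v-y+.5)*1.7)),(0,255,0),0,8,1)
    o.append(im)
cv2.imwrite('pics/end.png',cv2.hconcat(o))
E
```

```text
t 13.68 tcp [388.3 -13.3 240.1] F [ 0.  -0.3  0. ] w 0.0
[[-0.002  0.377  0.926]
 [ 0.     0.926 -0.377]
 [-1.    -0.001 -0.002]]
tip in stand [array([-64.1,  93.4])]
```

View pics/end.png

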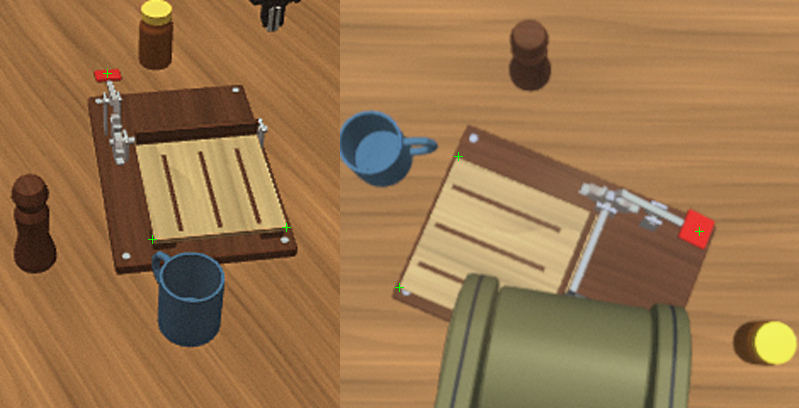

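The panel's far corners sit within a few pixels of the flat-pose markers. The red pad is at its pressed-pose marker, and the jar, mill and mug are where they were. Handing in.

```bash
python3 -c "
from workcell import manip
print(manip.finish_job())"
```

```text
the job is handed in; nothing more can be done
None
```

The recipe stand is folded and the job is handed in at about 14 s of robot time; no verdict is reported. With the gripper shut, I pressed the red pad to its hard stop. I then pushed the panel down along its hinge arc until it reached its rests.

- **Pawl:** the pad stalled at about 20 N at the expected depth. The panel then moved past the tooth angle with only about 5 N, and the pad still lines up with its pressed position in the last pictures.
- **Panel:** the push stalled at TCP z 74.8 mm with 21 N, against 75 mm expected for flat. The far corners match the flat pose in both views.
- **Bystanders:** the jar cap is at its starting pixel. The mill and mug look upright and in place by eye; I did not measure them again.
- **Robot:** clear of everything, with wrist force near zero.

The only disagreement was in the stand pose fit, which left residuals of up to about 3 pixels (roughly 5 mm). That was small enough for the pressing points.

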